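Pack the finished carvings into the fitted case

ROBOT

A 6-joint arm with a two-finger parallel gripper is mounted at the origin on the work surface. World frame = base frame: x ahead of the robot, y to its left, z up, the work surface at z = 0. Lengths are in m, angles in rad, forces in N, time in s.
With the tool pointing down it reaches from about 0.35 to 0.975 m from the base axis. Payload 7.1 kg.
Tool frame: the origin (TCP) lies midway between the tips of the shut fingers; the grasp point (between the pads) lies 19 mm behind it; z points along the fingers, y is the line along which they close (so a half turn about z gives the same grasp; the last joint's range is limited). The gripper opens to 88 mm and grips with 3 to 60 N. Pads are 20 mm wide; open, the fingers measure 115 mm over their backs; the gripper's body (75 mm by 178 mm) begins 61 mm behind the grasp point.
Start: joints at [1.121, 0.423, 1.63, -0, 1.089, -0.019], TCP at [0.261, 0.568, 0.223] pointing down, gripper open.
Joint ranges: [-3, 3], [-0.9, 2.11], [0.09, 2.58], [-1.31, 4.45], [0.11, 2.69], [-2.54, 2.54]. Speed limits (rad/s): [2.39, 2.39, 3.01, 3.14, 3.14, 3.14].

INTERFACE

Orientations are given as a unit quaternion [x, y, z, w].
In Python, from plant import status, optics, workorder gives the robot as it stands.
- The arm moves only by the tool send_rows, never from a script. Its arguments are lists of equal length, an entry for each row: "slide": the shift along the tool's x, y, z in m, a list of three; "roll": the turn about the tool's z in rad. A call has 1 to 12 rows; each row is the pose to reach, as a shift and turn from the pose commanded when the call began, along the tool's axes at that moment; what a row does not reach only later rows make up. A row lasts 1/10 s, in which the tool goes at most 50 mm and 8.59 degrees, less where a joint would pass 70% of its speed; a pose out of reach is approached as far as the arm can. A call with a gripper value outside its range is refused whole. "gripper" is the finger opening in m, from 0 to 0.0878, set as the call begins (left out, the last holds). The fingers move at their own pace and stop on an object; "force" is the grip in N (left out, the last holds). Time passes only in rows, so rows that repeat a pose let the fingers close. It gives the time, the measured TCP pose, the force, the opening and the grip force at its end, in the units of the state.
- status.observe(): the state, without advancing time (a new reading comes with each control period).
- optics.get_image(name): name is "scene" or "side" or "wrist"; returns a dict with "color" (420x560x3 uint8, blue, green, red), "fx", "fy", "cx", "cy" (pixels), "dist_coeffs" ([k1, k2, p1, p2, k3] as OpenCV has them; the pictures are not rectified), "extrinsics" (4x4, takes a point from world to camera coordinates). Camera axes: x right, y down, z forward; pixel columns grow to the right and rows downward; lengths in m; the calibration is good to about 2 mm. A picture is of the moment at which its call begins. There is no depth.
- workorder.finish_job(): hands the job in; it is judged then, once.
The state is a dict: "t": time; "joints": joint angles; "joint_vel": joint speeds; "joint_efforts": joint torques, N m; "ee_pos": TCP position; "tcp_rot": TCP orientation; "wrist_force": force on the tool from outside, world axes, zero at the start; "wrist_torque": the same for the moment, N m; "grip_width": opening from 0.0 (shut) to 1.0 (fully open); "finger_force": force on a finger pad.
Only numpy, scipy, OpenCV 4.12 (cv2) and the standard library are available. Lean on these libraries where they do the work, as an engineer would, in place of code of your own. Each camera call takes 0.05 s, during which the arm holds its last target. There are 200 camera calls.

TASK

Pack the four finished carvings for delivery: stand the crowned king, the angel with both wings, the ox and the small kneeling figure upright in the shallow brown wooden case, each with its foot fully down in the cut-out made for it (king in the large round one, angel in the square one, ox in the oblong one, kneeling figure in the small round one). Set them down without dropping them or knocking any over, and leave the square-topped unfinished blank and the angel with the broken wing standing where they are.

Things in the scene. Friction and masses are not known exactly. Their poses are not given: they have to be found in the camera images.
- king_mid (a point): Finished olive-wood king: robed, crowned, small box held before the chest; 114 mm tall on a round foot 56 mm across. Point: on its axis half-way up (57 mm); z up, it faces its -x. Grip across its sides (fingers close along its y) 12 to 18 mm above the point: body 38 mm wide, upright faces from 46 to 80 mm above the foot.
- angel_mid (a point): Finished angel with TWO upright wings, 118 mm tall, square foot 48 x 48 x 10 mm (sides along its x, y). Point: over the foot's centre half-way up (59 mm); z up, it faces its -x, wings at its back (x +14 to +24 mm). Grip across its sides (fingers close along its y) 12 to 18 mm above the point: body 35 mm wide, upright faces 46 to 80 mm above the foot.
- ox_mid (a point): Finished olive-wood ox standing on an oblong foot 68 (along its x) x 38 x 7 mm; 66 mm tall over the horns, head towards its -x. Point: over the foot's centre half-way up (33 mm); z up. Grip across the flanks (fingers close along its y) 5 to 12 mm above the point: body 28 mm wide, flanks from 27 to 52 mm above the foot.
- kneeler_mid (a point): Finished olive-wood small kneeling veiled figure, 72 mm tall on a round foot 38 mm across. Point: on its axis half-way up (36 mm); z up, it faces its -x. Grip across its sides (fingers close along its y) 2 to 8 mm above the point: body 28 mm wide, upright faces from 29 to 49 mm above the foot.
- blank_mid (a point): Look-alike that stays: unfinished blank for another king, 115 mm tall, eight-sided roughed foot 56 mm across, upper part still a square-sawn billet 40 x 40 mm with saw lines and a pencilled cross on top, no head. Point: on its axis half-way up. Leave it standing.
- broken_mid (a point): Look-alike that stays: an angel like the finished one (118 mm tall, square foot 48 mm), but with only ONE wing; the one on its +y side is snapped off to a short stub. Point: over the foot's centre half-way up. Leave it standing.
- nest_round_floor (a point): Plywood nest 100 x 100 mm with a large round cut-out, 72 mm across, for the king. One of four, two by two (centres 102 mm apart) in a fixed brown wooden case 216 x 216 mm, rim 26 mm above the table. Point: the cut-out's centre on the case floor, 6 mm above the table, where the foot rests; the nest's top is 15 mm higher; z up.
- nest_square_floor (a point): Plywood nest 100 x 100 mm with a square cut-out, 64 x 64 mm, sides along its x and y, for the two-winged angel. One of four, two by two (centres 102 mm apart) in a fixed brown wooden case 216 x 216 mm, rim 26 mm above the table. Point: the cut-out's centre on the case floor, 6 mm above the table, where the foot rests; the nest's top is 15 mm higher; z up.
- nest_oblong_floor (a point): Plywood nest 100 x 100 mm with an oblong cut-out, 84 (along its x) x 54 mm, for the ox. One of four, two by two (centres 102 mm apart) in a fixed brown wooden case 216 x 216 mm, rim 26 mm above the table. Point: the cut-out's centre on the case floor, 6 mm above the table, where the foot rests; the nest's top is 15 mm higher; z up.
- nest_small_floor (a point): Plywood nest 100 x 100 mm with a small round cut-out, 54 mm across, for the kneeling figure. One of four, two by two (centres 102 mm apart) in a fixed brown wooden case 216 x 216 mm, rim 26 mm above the table. Point: the cut-out's centre on the case floor, 6 mm above the table, where the foot rests; the nest's top is 15 mm higher; z up.
Things that resemble listed ones, but are neither listed nor needed, are in the scene too. Leave any red look-alike of the part that bears angel_mid alone. Leave any purple look-alike of the part that bears kneeler_mid alone.

How it is judged:
By the outcome, as a careful person would: the job done as asked, in the order asked, and still so for the second after the job is handed in, with the robot touching nothing.
It also fails if it takes over 109 s, if anything falls off the work surface, if the arm or the gripper's body presses on something with over 40 N, if the wrist force passes 120 N, or if a joint passes its speed limit or range.

## Working session

There is one attempt and no reset: what is moved stays moved. The work goes in short steps, Python scripts to look and compute and a tool call to move; the robot and the scene stay as the last step left them, time stands still between calls to the robot, and variables do not carry over. Pictures are saved under pics/ and viewed, at most 14 in all, crops included, and the job is handed in when it is done.

Besides the shell and the picture viewer there is one more tool, called after "Request:" as a command line: name --pt "numbers of a row" for each row, then --argument value for the rest. send_rows: Moves the arm, as the interface text tells. Its arguments: {"type":"object","properties":{"slide":{"type":"array","items":{"type":"array","items":{"type":"number"}}},"roll":{"type":"array","items":{"type":"number"}},"gripper":{"type":"number"},"force":{"type":"number"}},"required":["slide","roll"]}

```bash
mkdir -p pics; ls; python3 - <<'E'
from plant import status, optics
import cv2, numpy as np, pickle
s=status.observe(); print({k:np.round(v,3).tolist() for k,v in s.items()})
D={}
for n in ["scene","side","wrist"]:
    d=optics.get_image(n); D[n]=d; cv2.imwrite(f"pics/{n}0.png",d["color"])
    E=np.array(d["extrinsics"]); print(n,d["fx"],d["dist_coeffs"],(-E[:3,:3].T@E[:3,3]).round(3),E[2,:3].round(2))
pickle.dump(D,open("d0.pkl","wb"))
E
```

```text
pics
{'t': 0.0, 'joints': [1.121, 0.424, 1.631, -0.0, 1.089, -0.019], 'joint_vel': [0.003, -0.0, -0.0, 0.001, -0.002, -0.001], 'joint_efforts': [-0.001, -54.463, -27.367, 0.064, 0.023, -0.0], 'ee_pos': [0.261, 0.567, 0.222], 'tcp_rot': [0.214, 0.977, -0.001, -0.0], 'wrist_force': [0.515, -0.813, -0.032], 'wrist_torque': [-0.018, -0.023, 0.024], 'finger_force': 0.0, 'grip_width': 1.001}
scene 430.37092386627194 [0.01959455 0.         0.         0.         0.        ] [0.896 0.447 0.893] [-0.36 -0.41 -0.84]
side 409.907168446185 [-0.10089983  0.          0.          0.          0.        ] [ 0.523 -0.774  0.66 ] [ 0.02  0.82 -0.57]
wrist 331.3387586032222 [-0.01216194  0.          0.          0.          0.        ] [0.2   0.594 0.385] [ 0.22 -0.1  -0.97]
```

View pics/scene0.png

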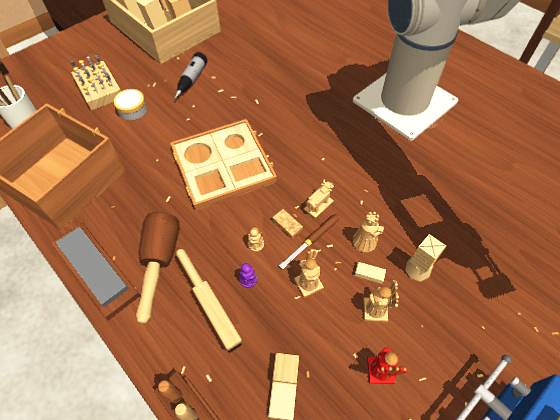

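View pics/side0.png

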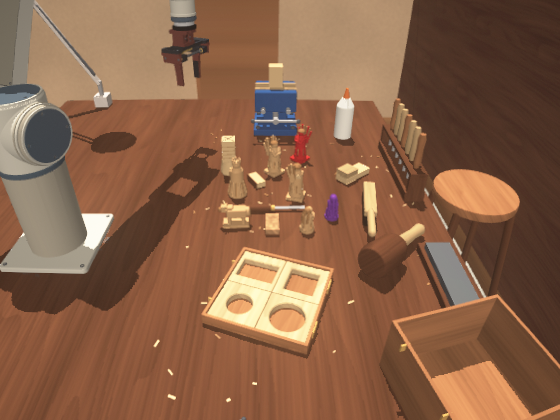

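```bash
python3 - <<'E'
import cv2, numpy as np
s=cv2.imread("pics/scene0.png")[170:330,230:450]; s=cv2.resize(s,(790,575),interpolation=3); cv2.imwrite("pics/sc.png",s)
s=cv2.imread("pics/side0.png")[125:355,200:355]
a=cv2.resize(s[:115],(775,575),interpolation=3); cv2.imwrite("pics/sd.png",a)
c=cv2.imread("pics/scene0.png")[110:215,160:290]; c=cv2.resize(c,(397,320),interpolation=3)
b=cv2.resize(cv2.imread("pics/side0.png")[240:350,200:340],(397,320),interpolation=3)
cv2.imwrite("pics/case.png",np.hstack([c,b]))
E
```

```text
(no output)
```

View pics/sc.png

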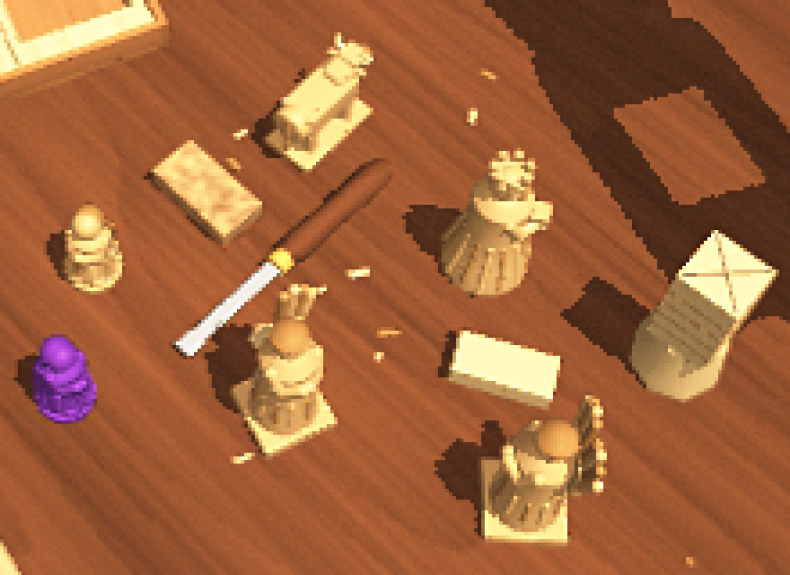

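View pics/sd.png

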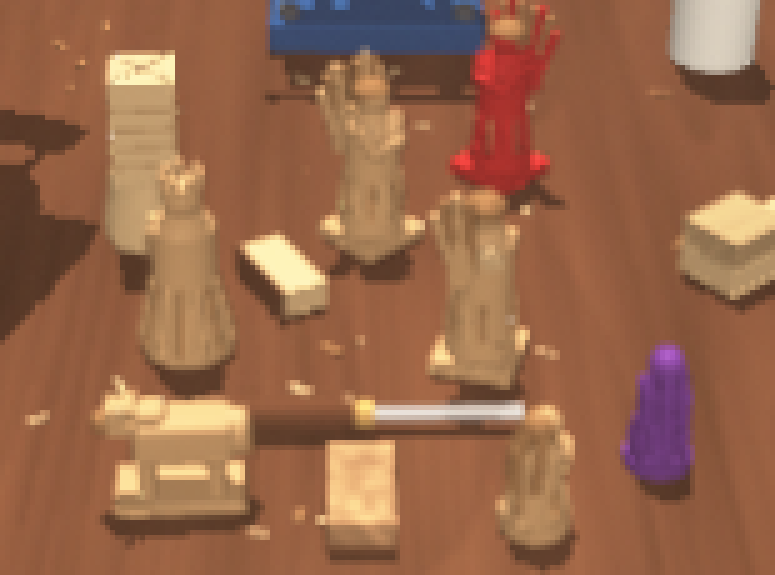

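View pics/case.png

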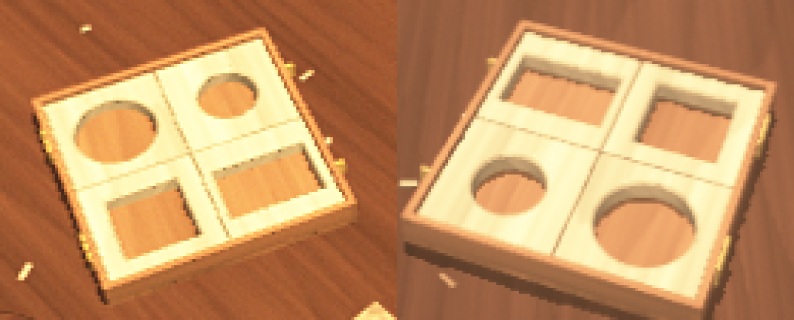

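```bash
cat > h.py <<'E'
import numpy as np, cv2
from plant import status, optics
def ray(d,uv):
    K=np.array([[d["fx"],0,d["cx"]],[0,d["fy"],d["cy"]],[0,0,1.]])
    p=cv2.undistortPoints(np.array(uv,float).reshape(-1,1,2),K,np.array(d["dist_coeffs"])).reshape(-1,2)
    E=np.array(d["extrinsics"]);R=E[:3,:3]
    return -R.T@E[:3,3], np.c_[p,np.ones(len(p))]@R
def onz(d,uv,z):
    c,r=ray(d,uv); return c+r*((z-c[2])/r[:,2])[:,None]
def proj(d,P):
    K=np.array([[d["fx"],0,d["cx"]],[0,d["fy"],d["cy"]],[0,0,1.]]);E=np.array(d["extrinsics"])
    return cv2.projectPoints(np.array(P,float).reshape(-1,3),cv2.Rodrigues(E[:3,:3])[0],E[:3,3],K,np.array(d["dist_coeffs"]))[0].reshape(-1,2)
E
python3 - <<'E'
from h import *; import pickle
D=pickle.load(open("d0.pkl","rb"))
s,t=D["scene"],D["side"]
f=lambda pts:[(230+x/3.591,170+y/3.594) for x,y in pts]
for n,p,z in [("king",(487,270),.003),("ox",(320,135),.007),("kneel",(93,275),.004),("blank",(676,368),.003),("angA",(287,412),.01),("angB",(524,503),.01),("purp",(65,400),.004),("wblock",(505,365),.01),("redA",((383-230)*3.59,(375-170)*3.59),.01)]:
    print(n,onz(s,f([p]),z).round(3)[0])
g=lambda pts:[(200+x/5,125+y/5) for x,y in pts]
for n,p,z in [("king",(188,345),.003),("ox",(183,500),.007),("kneel",(538,527),.004),("angA",(478,355),.01),("angB",(372,240),.01)]:
    print("side",n,onz(t,g([p]),z).round(3)[0])
c=lambda pts:[(160+x/3.054,110+y/3.048) for x,y in pts]
print("rim",onz(s,c([(32,98),(265,28),(356,207),(106,293)]),.026).round(3)[:,:2].tolist())
print("cuts r,s,sq,ob",onz(s,c([(117,133),(227,96),(152,220),(270,180)]),.021).round(3)[:,:2].tolist())
c=lambda pts:[(200+x/2.836,240+y/2.909) for x,y in pts]
print("rim side ob,sq,r,s",onz(t,c([(525,20),(777,83),(705,302),(402,215)]),.026).round(3)[:,:2].tolist())
print("cuts",onz(t,c([(646,230),(510,186),(688,125),(560,92)]),.021).round(3)[:,:2].tolist())
E
```

```text
king [0.44  0.234 0.003]
ox [0.447 0.089 0.007]
kneel [0.629 0.063 0.004]
blank [0.407 0.359 0.003]
angA [0.606 0.216 0.01 ]
angB [0.545 0.351 0.01 ]
purp [0.698 0.116 0.004]
wblock [0.486 0.286 0.01 ]
redA [0.635 0.444 0.01 ]
side king [0.437 0.217 0.003]
side ox [0.444 0.066 0.007]
side kneel [0.627 0.048 0.004]
side angA [0.604 0.198 0.01 ]
side angB [0.545 0.326 0.01 ]
rim [[0.595, -0.319], [0.393, -0.242], [0.47, -0.038], [0.67, -0.111]]
cuts r,s,sq,ob [[0.563, -0.24], [0.468, -0.207], [0.599, -0.146], [0.501, -0.111]]
rim side ob,sq,r,s [[0.804, -0.042], [0.994, -0.119], [0.863, -0.32], [0.671, -0.244]]
cuts [[0.843, -0.256], [0.754, -0.215], [0.907, -0.158], [0.815, -0.121]]
```

Request:
send_rows --pt "0 0 -0.05" --pt "0 0 -0.1" --pt "0 0 -0.128" --pt "-0.358 -0.207 -0.128" --pt "-0.358 -0.207 -0.128" --pt "-0.358 -0.207 -0.128" --pt "-0.358 -0.207 -0.128" --pt "-0.358 -0.207 -0.128" --pt "-0.358 -0.207 -0.128" --pt "-0.358 -0.207 -0.128" --pt "-0.358 -0.207 -0.128" --pt "-0.358 -0.207 -0.128" --roll '[0, 0, 0, 0, 0, 0, 0, 0, 0, 0, 0, 0]'

```text
t: 1.35
ee_pos: [0.5017, 0.2268, 0.3505]
tcp_rot: [0.216, 0.976, -0.0, 0.0]
wrist_force: [0.4, 0.7, 0.6]
grip_width: 1.001
finger_force: 0.0
```

Request:
send_rows --pt "0 0 0" --pt "0 0 0" --pt "0 0 0" --roll '[0, 0, 0]'

```text
t: 1.65
ee_pos: [0.4989, 0.2316, 0.3506]
tcp_rot: [0.213, 0.977, 0.0, -0.0]
wrist_force: [-0.7, 0.6, -0.3]
grip_width: 1.0
finger_force: 0.0
```

```bash
python3 - <<'E'
from h import *; import pickle
s=status.observe(); print(s["ee_pos"],s["tcp_rot"],s["t"],np.round(s["joints"],2))
d=optics.get_image("wrist"); pickle.dump(d,open("w1.pkl","wb")); cv2.imwrite("pics/w1.png",cv2.resize(d["color"],(800,600),interpolation=3))
E=np.array(d["extrinsics"]);print(-E[:3,:3].T@E[:3,3])
E
```

```text
[0.49891538 0.2316489  0.3505616 ] [ 2.12912738e-01  9.77071175e-01  7.30876097e-05 -2.82478290e-04] 1.65 [ 0.41  0.19  1.66  0.    1.3  -0.73]
[0.43848541 0.25803707 0.51353519]
```

View pics/w1.png

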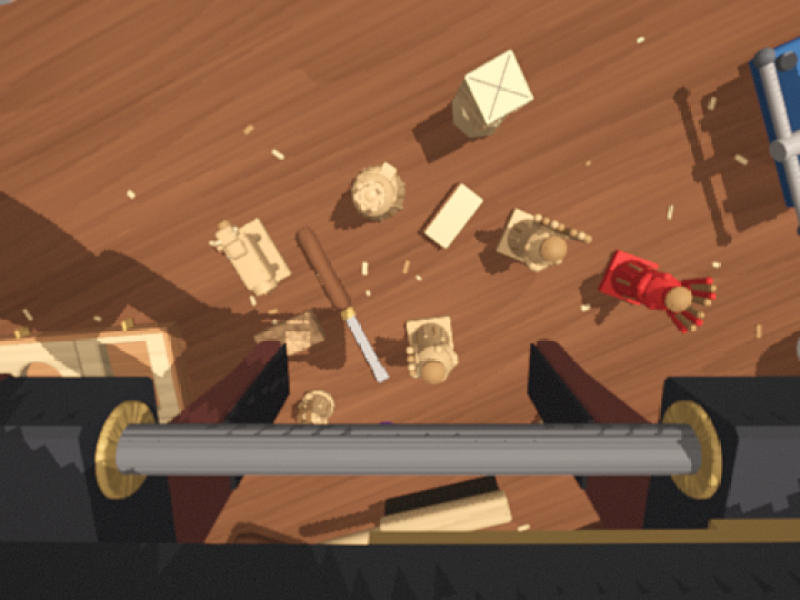

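Request:
send_rows --pt "-0.118 0.08 0.1" --pt "-0.118 0.08 0.1" --pt "-0.118 0.08 0.1" --pt "-0.118 0.08 0.1" --pt "-0.118 0.08 0.1" --pt "-0.118 0.08 0.1" --pt "-0.118 0.08 0.1" --roll '[0, 0, 0, 0, 0, 0, 0]'

```text
t: 2.4
ee_pos: [0.6396, 0.2546, 0.2519]
tcp_rot: [0.213, 0.977, 0.0, 0.0]
wrist_force: [-0.6, 0.2, -0.1]
grip_width: 0.999
finger_force: 0.0
```

```bash
python3 - <<'E'
from h import *; import pickle
s=status.observe(); print(s["ee_pos"],s["t"])
d=optics.get_image("wrist"); pickle.dump(d,open("w2.pkl","wb")); cv2.imwrite("pics/w2.png",cv2.resize(d["color"],(800,600),interpolation=3))
E
```

```text
[0.63962655 0.25455868 0.2519412 ] 2.4
```

View pics/w2.png

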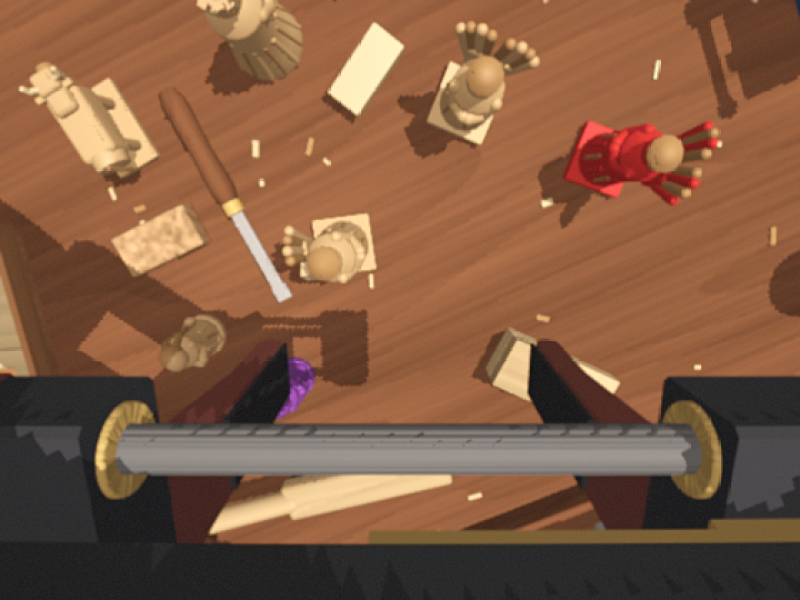

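```bash
python3 - <<'E'
from h import *; import pickle
w1,w2=pickle.load(open("w1.pkl","rb")),pickle.load(open("w2.pkl","rb"))
q=lambda p:np.array(p)*.7
print("king crown w1",onz(w1,q([(377,192)]),.108),"box",onz(w1,q([(388,170)]),.07),"foot w2",onz(w2,q([(265,52),(275,80),(300,50)]),.003))
a=onz(w2,q([(428,121),(480,143),(447,62)]),.01);print("angel B",a, np.linalg.norm(a[1]-a[0]),np.linalg.norm(a[2]-a[0]))
o=onz(w2,q([(158,158),(110,78)]),.007);print("ox",o,np.linalg.norm(o[1]-o[0]))
o=onz(w1,q([(290,270),(258,219)]),.007);print("ox",o,np.linalg.norm(o[1]-o[0]))
print("kneel",onz(w2,q([(208,333)]),.004),onz(w2,q([(175,355)]),.066),onz(w1,q([(318,402)]),.066))
print("blank top",onz(w1,q([(499,88)]),.115))
E
```

```text
king crown w1 [[0.43466788 0.23144082 0.108     ]] box [[0.42092301 0.2463469  0.07      ]] foot w2 [[0.44029265 0.21990885 0.003     ]
 [0.4618575  0.21731063 0.003     ]
 [0.45068703 0.24588501 0.003     ]]
angel B [[0.54242283 0.31594088 0.01      ]
 [0.57550695 0.34758677 0.01      ]
 [0.5086693  0.34734482 0.01      ]] 0.04578232702205195 0.046103237320668504
ox [[0.47494714 0.10119943 0.007     ]
 [0.40601954 0.09868039 0.007     ]] 0.06897361619963266
ox [[0.46890905 0.10333491 0.007     ]
 [0.40631789 0.09826023 0.007     ]] 0.06279653602991844
kneel [[0.62442734 0.05995529 0.004     ]] [[0.62241995 0.06040905 0.066     ]] [[0.59934378 0.08255607 0.066     ]]
blank top [[0.40269192 0.35285343 0.115     ]]
```

Request:
send_rows --pt "0.128 -0.127 0.032" --pt "0.128 -0.127 0.032" --pt "0.128 -0.127 0.032" --pt "0.128 -0.127 0.032" --pt "0.128 -0.127 0.032" --pt "0.128 -0.127 0.032" --pt "0.128 -0.127 0.032" --pt "0.128 -0.127 0.032" --roll '[0.37, 0.37, 0.37, 0.37, 0.37, 0.37, 0.37, 0.37]'

```text
t: 3.25
ee_pos: [0.4725, 0.1924, 0.2194]
tcp_rot: [0.39, 0.921, 0.001, 0.001]
wrist_force: [-0.2, 0.9, 0.0]
grip_width: 1.003
finger_force: 0.0
```

```bash
python3 - <<'E'
from h import *; import pickle
s=status.observe(); print(s["ee_pos"],s["tcp_rot"],s["t"])
d=optics.get_image("wrist"); pickle.dump(d,open("w3.pkl","wb")); cv2.imwrite("pics/w3.png",cv2.resize(d["color"],(800,600),interpolation=3))
E
```

```text
[0.47252814 0.1924067  0.21940601] [3.89730591e-01 9.20928353e-01 7.20010923e-04 7.18059180e-04] 3.25
```

View pics/w3.png

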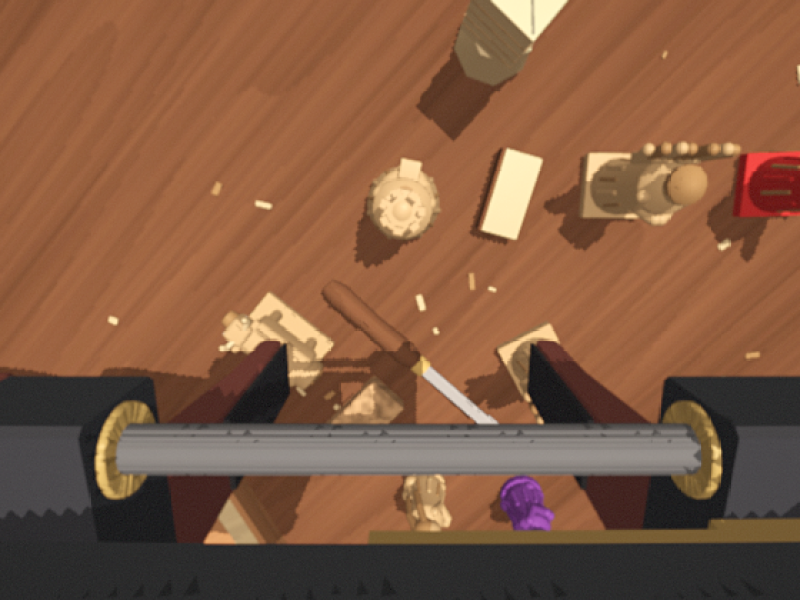

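```bash
python3 - <<'E'
from h import *; import pickle
w=pickle.load(open("w3.pkl","rb")); q=lambda p:np.array(p)*.7
print("king",onz(w,q([(403,210)]),.107),onz(w,q([(403,203)]),.01),"box",onz(w,q([(412,168)]),.065))
a=onz(w,q([(582,153),(582,218)]),.01);print(a,np.linalg.norm(a[0]-a[1]))
s=status.observe(); from scipy.spatial.transform import Rotation as R
r=R.from_quat(s["tcp_rot"]).as_matrix(); print(r.round(3))
for P in [(.436,.229)]: print(((np.array([*P,0])-s["ee_pos"])@r).round(4))
E
```

```text
king [[0.43499073 0.22584932 0.107     ]] [[0.43454424 0.22517872 0.01      ]] box [[0.42201719 0.24718295 0.065     ]]
[[0.50571488 0.34588897 0.01      ]
 [0.54250929 0.31404071 0.01      ]] 0.04866354497340969
[[-0.696  0.718  0.001]
 [ 0.718  0.696  0.   ]
 [-0.001  0.001 -1.   ]]
[ 0.0517 -0.0007  0.219 ]
```

Request:
send_rows --pt "0.05 -0.004 0.02" --pt "0.05 -0.004 0.02" --pt "0.05 -0.004 0.02" --pt "0.05 -0.004 0.06" --pt "0.05 -0.004 0.1" --pt "0.05 -0.004 0.14" --pt "0.05 -0.004 0.166" --pt "0.05 -0.004 0.166" --pt "0.05 -0.004 0.166" --pt "0.05 -0.004 0.166" --roll '[0.15, 0.15, 0.15, 0.15, 0.15, 0.15, 0.15, 0.15, 0.15, 0.15]'

```text
t: 4.3
ee_pos: [0.4351, 0.2253, 0.0542]
tcp_rot: [0.457, 0.889, 0.001, 0.001]
wrist_force: [0.4, -0.2, -0.6]
grip_width: 1.003
finger_force: 0.0
```

Request:
send_rows --pt "0 0 0" --pt "0 0 0" --pt "0 0 0" --pt "0 0 0" --pt "0 0 0" --pt "0 0 0" --pt "0 0 0" --pt "0 0 0" --roll '[0, 0, 0, 0, 0, 0, 0, 0]' --gripper 0.025 --force 20

```text
t: 5.1
ee_pos: [0.4336, 0.225, 0.0527]
tcp_rot: [0.458, 0.889, 0.0, 0.0]
wrist_force: [0.7, 0.0, 0.5]
grip_width: 0.425
finger_force: 19.9
```

Request:
send_rows --pt "0 0 -0.02" --pt "0 0 -0.05" --pt "0 0 -0.09" --pt "0 0 -0.13" --pt "0 0 -0.165" --pt "0 0 -0.165" --roll '[0, 0, 0, 0, 0, 0]'

```text
t: 5.7
ee_pos: [0.4358, 0.2261, 0.222]
tcp_rot: [0.458, 0.889, 0.003, 0.002]
wrist_force: [0.5, 0.5, -1.8]
grip_width: 0.426
finger_force: 19.9
```

Request:
send_rows --pt "-0.0364 -0.0134 0" --pt "-0.0727 -0.0267 0" --pt "-0.1091 -0.0401 0" --pt "-0.1455 -0.0534 0" --pt "-0.1818 -0.0668 0" --pt "-0.2182 -0.0802 0" --pt "-0.2545 -0.0935 0" --pt "-0.2909 -0.107 0" --pt "-0.3273 -0.12 0" --pt "-0.3636 -0.1336 0" --pt "-0.4 -0.147 0" --pt "-0.4545 -0.167 0" --roll '[0.08, 0.16, 0.24, 0.32, 0.4, 0.48, 0.56, 0.64, 0.72, 0.8, 0.88, 0.985]'

```text
t: 6.9
ee_pos: [0.5585, -0.2348, 0.2158]
tcp_rot: [0.825, 0.566, -0.001, -0.001]
wrist_force: [1.0, -0.6, -0.9]
grip_width: 0.427
finger_force: 19.9
```

Request:
send_rows --pt "0 0 0" --pt "0 0 0" --pt "0 0 0" --pt "0 0 0" --roll '[0, 0, 0, 0]'

```text
t: 7.3
ee_pos: [0.5589, -0.2329, 0.2171]
tcp_rot: [0.823, 0.568, -0.0, -0.001]
wrist_force: [0.1, -0.2, -0.6]
grip_width: 0.427
finger_force: 19.9
```

```bash
python3 - <<'E'
from h import *; import pickle
s=status.observe(); print(s["ee_pos"],s["tcp_rot"],s["t"],s["grip_width"])
d=optics.get_image("wrist"); pickle.dump(d,open("w4.pkl","wb")); cv2.imwrite("pics/w4.png",cv2.resize(d["color"],(800,600),interpolation=3))
E
```

```text
[ 0.55889824 -0.23293108  0.2171232 ] [ 8.23218952e-01  5.67723593e-01 -3.19173717e-04 -6.14204338e-04] 7.3 0.4272069956884167
```

View pics/w4.png

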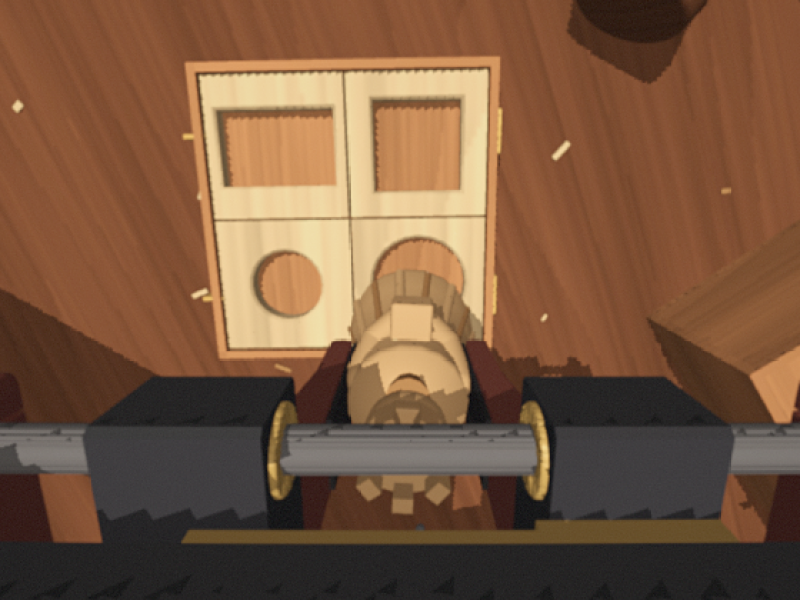

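```bash
python3 - <<'E'
from h import *; import pickle
w=pickle.load(open("w4.pkl","rb")); q=lambda p:np.array(p)*.7
rim=onz(w,q([(187,63),(499,57),(219,357)]),.026); print(rim.round(4))
a=rim[1]-rim[0]; b=rim[0]-rim[2]; print(np.linalg.norm(a),np.linalg.norm(b),np.degrees(np.arctan2(a[1],a[0])),np.degrees(np.arctan2(b[1],b[0])))
x=onz(w,q([(348,217),(344,72),(211,219),(488,215)]),.021);print(x.round(4)); v=x[3]-x[2];print(np.degrees(np.arctan2(v[1],v[0])))
print("sq",onz(w,q([(374,99),(462,97),(461,190),(376,192)]),.021).mean(0),"ob",onz(w,q([(219,109),(335,107),(335,185),(225,188)]),.021).mean(0),"small",onz(w,q([(288,283)]),.021))
s=status.observe(); from scipy.spatial.transform import Rotation as R
r=R.from_quat(s["tcp_rot"]).as_matrix(); print(r.round(3),s["ee_pos"])
E
```

```text
[[ 0.4679 -0.0431  0.026 ]
 [ 0.6696 -0.1162  0.026 ]
 [ 0.393  -0.2446  0.026 ]]
0.21461174335439898 0.215026167794165 -19.925474638093874 69.61145107376646
[[ 0.5307 -0.1797  0.021 ]
 [ 0.5665 -0.086   0.021 ]
 [ 0.4338 -0.1443  0.021 ]
 [ 0.6292 -0.2155  0.021 ]]
-20.03637922629651
sq [ 0.59778913 -0.15051569  0.021     ] ob [ 0.50246765 -0.11595454  0.021     ] small [[ 0.46775862 -0.20977885  0.021     ]]
[[ 0.355  0.935 -0.001]
 [ 0.935 -0.355  0.   ]
 [ 0.    -0.001 -1.   ]] [ 0.55913165 -0.23301145  0.2174206 ]
```

Request:
send_rows --pt "-0.011 0.007 0" --pt "-0.011 0.007 0.04" --pt "-0.011 0.007 0.08" --pt "-0.011 0.007 0.11" --pt "-0.011 0.007 0.125" --pt "-0.011 0.007 0.135" --pt "-0.011 0.007 0.142" --pt "-0.011 0.007 0.149" --pt "-0.011 0.007 0.153" --pt "-0.011 0.007 0.156" --pt "-0.011 0.007 0.156" --roll '[0, 0, 0, 0, 0, 0, 0, 0, 0, 0, 0]'

```text
t: 8.45
ee_pos: [0.5621, -0.2471, 0.0618]
tcp_rot: [0.824, 0.567, 0.0, 0.0]
wrist_force: [0.6, 0.7, -1.9]
grip_width: 0.424
finger_force: 19.9
```

Request:
send_rows --pt "0 0 0.001" --pt "0 0 0.002" --pt "0 0 0.003" --pt "0 0 0.003" --roll '[0, 0, 0, 0]'

```text
t: 8.85
ee_pos: [0.5621, -0.2471, 0.0587]
tcp_rot: [0.824, 0.567, 0.0, 0.0]
wrist_force: [-0.8, 0.0, -1.1]
grip_width: 0.427
finger_force: 19.9
```

Request:
send_rows --pt "0 0 0.001" --pt "0 0 0.001" --pt "0 0 0.001" --roll '[0, 0, 0]'

```text
t: 9.15
ee_pos: [0.5625, -0.2472, 0.0583]
tcp_rot: [0.824, 0.567, 0.0, 0.0]
wrist_force: [-1.5, 0.9, 4.6]
grip_width: 0.427
finger_force: 19.9
```

Request:
send_rows --pt "0 0 0" --pt "0 0 0" --pt "0 0 0" --pt "0 0 0" --pt "0 0 0" --roll '[0, 0, 0, 0, 0]' --gripper 0.075

```text
t: 9.65
ee_pos: [0.562, -0.247, 0.0575]
tcp_rot: [0.824, 0.567, -0.0, -0.0]
wrist_force: [-0.4, 0.1, 0.7]
grip_width: 0.832
finger_force: 0.0
```

Request:
send_rows --pt "0 0 -0.03" --pt "0 0 -0.06" --pt "0 0 -0.1" --pt "0 0 -0.14" --pt "0 0 -0.17" --pt "0 0 -0.17" --roll '[0, 0, 0, 0, 0, 0]'

```text
t: 10.25
ee_pos: [0.5646, -0.2482, 0.2327]
tcp_rot: [0.824, 0.567, 0.002, 0.004]
wrist_force: [0.2, 0.0, -0.1]
grip_width: 0.855
finger_force: 0.0
```

Request:
send_rows --pt "0.044 -0.0155 0" --pt "0.088 -0.031 0" --pt "0.132 -0.0464 0" --pt "0.176 -0.062 0" --pt "0.22 -0.077 0" --pt "0.264 -0.093 0" --pt "0.308 -0.108 0" --pt "0.352 -0.124 0" --pt "0.396 -0.139 0" --pt "0.44 -0.155 0" --pt "0.484 -0.17 0" --pt "0.528 -0.185 0" --roll '[-0.1, -0.2, -0.3, -0.4, -0.5, -0.6, -0.7, -0.8, -0.9, -1.0, -1.1, -1.17]' --gripper 0.0875

```text
t: 11.45
ee_pos: [0.5769, 0.3139, 0.2263]
tcp_rot: [0.372, 0.928, -0.001, -0.001]
wrist_force: [1.2, 0.1, 0.6]
grip_width: 0.998
finger_force: 0.0
```

Request:
send_rows --pt "0 0 0" --pt "0 0 0" --pt "0 0 0" --pt "0 0 0" --roll '[0, 0, 0, 0]'

```text
t: 11.85
ee_pos: [0.5777, 0.3107, 0.2273]
tcp_rot: [0.375, 0.927, -0.0, -0.0]
wrist_force: [0.0, -0.4, 0.2]
grip_width: 0.993
finger_force: 0.0
```

```bash
python3 - <<'E'
from h import *; import pickle
s=status.observe(); print(s["ee_pos"],s["tcp_rot"],s["t"],s["grip_width"])
d=optics.get_image("wrist"); pickle.dump(d,open("w5.pkl","wb")); cv2.imwrite("pics/w5.png",cv2.resize(d["color"],(800,600),interpolation=3))
print(proj(d,[[.5415,.347,.01]])/.7)
E
```

```text
[0.57770054 0.31065739 0.22732783] [ 3.74526178e-01  9.27216236e-01 -3.80221837e-04 -2.24218484e-04] 11.85 0.9934959466703887
[[410.79784895 201.21801309]]
```

View pics/w5.png

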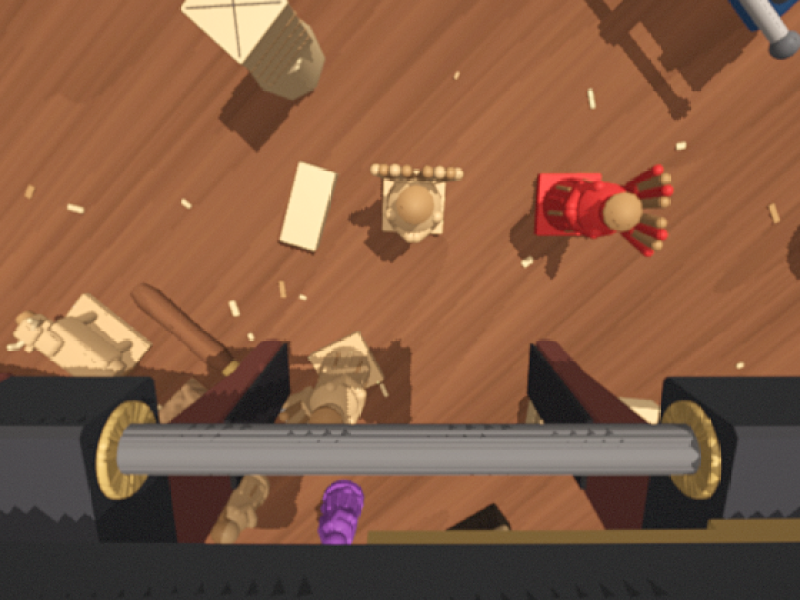

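Request:
send_rows --pt "0.049 0.003 0.03" --pt "0.049 0.003 0.03" --pt "0.049 0.003 0.07" --pt "0.049 0.003 0.11" --pt "0.049 0.003 0.14" --pt "0.049 0.003 0.16" --pt "0.049 0.003 0.172" --pt "0.049 0.003 0.172" --pt "0.049 0.003 0.172" --roll '[0, 0, 0, 0, 0, 0, 0, 0, 0]'

```text
t: 12.8
ee_pos: [0.5452, 0.3483, 0.0566]
tcp_rot: [0.374, 0.927, 0.0, 0.0]
wrist_force: [-0.3, 0.8, 0.3]
grip_width: 0.993
finger_force: 0.0
```

Request:
send_rows --pt "0 0 0" --pt "0 0 0" --pt "0 0 0" --pt "0 0 0" --pt "0 0 0" --pt "0 0 0" --pt "0 0 0" --pt "0 0 0" --roll '[0, 0, 0, 0, 0, 0, 0, 0]' --gripper 0.025 --force 20

```text
t: 13.6
ee_pos: [0.5444, 0.3483, 0.0557]
tcp_rot: [0.374, 0.928, -0.0, -0.0]
wrist_force: [-0.5, 0.0, 0.2]
grip_width: 0.39
finger_force: 20.0
```

Request:
send_rows --pt "0 0 -0.02" --pt "0 0 -0.05" --pt "0 0 -0.09" --pt "0 0 -0.13" --pt "0 0 -0.165" --pt "0 0 -0.165" --pt "0 0 -0.165" --roll '[0, 0, 0, 0, 0, 0, 0]'

```text
t: 14.3
ee_pos: [0.5445, 0.3483, 0.221]
tcp_rot: [0.374, 0.928, 0.0, 0.0]
wrist_force: [0.6, 0.7, -1.6]
grip_width: 0.39
finger_force: 20.0
```

Request:
send_rows --pt "-0.032 -0.0268 0" --pt "-0.064 -0.0536 0" --pt "-0.096 -0.0805 0" --pt "-0.128 -0.107 0" --pt "-0.16 -0.134 0" --pt "-0.192 -0.161 0" --pt "-0.224 -0.188 0" --pt "-0.256 -0.2145 0" --pt "-0.288 -0.241 0" --pt "-0.32 -0.268 0" --pt "-0.352 -0.295 0" --pt "-0.384 -0.322 0" --roll '[0.1, 0.2, 0.3, 0.4, 0.5, 0.6, 0.7, 0.8, 0.9, 1.0, 1.1, 1.155]'

```text
t: 15.5
ee_pos: [0.5966, -0.1513, 0.2181]
tcp_rot: [0.82, 0.572, -0.001, -0.002]
wrist_force: [0.2, -0.1, -0.7]
grip_width: 0.391
finger_force: 20.0
```

Request:
send_rows --pt "0 0 0" --pt "0 0 0" --pt "0 0 0" --pt "0 0 0" --roll '[0, 0, 0, 0]'

```text
t: 15.9
ee_pos: [0.5977, -0.1485, 0.22]
tcp_rot: [0.819, 0.574, -0.0, -0.001]
wrist_force: [-0.3, 0.3, -1.7]
grip_width: 0.391
finger_force: 20.0
```

```bash
python3 - <<'E'
from h import *; import pickle
s=status.observe(); print(s["ee_pos"],s["tcp_rot"],s["t"],s["grip_width"])
d=optics.get_image("wrist"); pickle.dump(d,open("w6.pkl","wb"));a=cv2.resize(d["color"],(400,300))
e=optics.get_image("side"); pickle.dump(e,open("s6.pkl","wb")); b=cv2.resize(e["color"][120:350,180:390],(400,438),interpolation=3)[:300+138]
cv2.imwrite("pics/w6.png",np.hstack([np.vstack([a,np.zeros((138,400,3),np.uint8)]),b]))
from scipy.spatial.transform import Rotation as R
r=R.from_quat(s["tcp_rot"]).as_matrix(); print(r.round(3)[:2], (np.array([.5968,-.1497,.0617])-s["ee_pos"])@r)
E
```

```text
[ 0.59766818 -0.14848679  0.21995521] [ 8.18877978e-01  5.73967177e-01 -4.06966507e-04 -6.09343572e-04] 15.9 0.39109927395002625
[[ 0.341  0.94  -0.001]
 [ 0.94  -0.341  0.001]] [-0.00144182 -0.00017038  0.15825559]
```

View pics/w6.png

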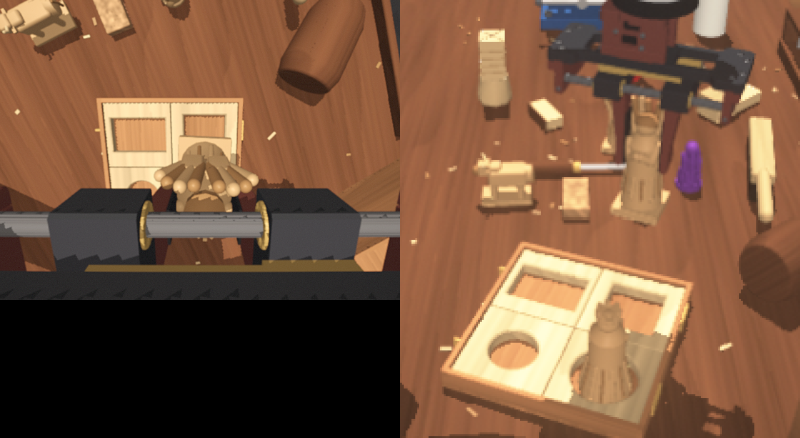

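Request:
send_rows --pt "0 0 0.04" --pt "0 0 0.08" --pt "0 0 0.11" --pt "0 0 0.125" --pt "0 0 0.137" --pt "0 0 0.146" --pt "0 0 0.152" --pt "0 0 0.155" --pt "0 0 0.157" --pt "0 0 0.158" --pt "0 0 0.159" --pt "0 0 0.159" --roll '[0, 0, 0, 0, 0, 0, 0, 0, 0, 0, 0, 0]'

```text
t: 17.2
ee_pos: [0.5982, -0.15, 0.0619]
tcp_rot: [0.819, 0.573, 0.0, 0.0]
wrist_force: [-0.6, 0.7, -0.4]
grip_width: 0.392
finger_force: 20.0
```

Request:
send_rows --pt "0 0 0.001" --pt "0 0 0.001" --pt "0 0 0.001" --roll '[0, 0, 0]'

```text
t: 17.5
ee_pos: [0.5983, -0.15, 0.0616]
tcp_rot: [0.819, 0.573, 0.0, 0.0]
wrist_force: [-2.6, 0.8, 5.5]
grip_width: 0.392
finger_force: 20.0
```

Request:
send_rows --pt "0 0 0" --pt "0 0 0" --pt "0 0 0" --pt "0 0 0" --pt "0 0 0" --pt "0 0 0" --roll '[0, 0, 0, 0, 0, 0]' --gripper 0.075

```text
t: 18.1
ee_pos: [0.5981, -0.1499, 0.0606]
tcp_rot: [0.819, 0.573, -0.0, -0.0]
wrist_force: [0.3, -0.1, -0.5]
grip_width: 0.849
finger_force: 0.0
```

Request:
send_rows --pt "0 0 -0.03" --pt "0 0 -0.06" --pt "0 0 -0.1" --pt "0 0 -0.14" --pt "0 0 -0.17" --pt "0 0 -0.17" --roll '[0, 0, 0, 0, 0, 0]'

```text
t: 18.7
ee_pos: [0.6007, -0.1506, 0.2357]
tcp_rot: [0.819, 0.573, 0.003, 0.003]
wrist_force: [0.9, 0.6, 0.1]
grip_width: 0.851
finger_force: 0.0
```

Request:
send_rows --pt "0.02 -0.02 0" --pt "0.04 -0.04 0" --pt "0.06 -0.06 0" --pt "0.08 -0.08 0" --pt "0.1 -0.1 0" --pt "0.12 -0.12 0" --pt "0.14 -0.14 0" --pt "0.155 -0.155 0" --pt "0.17 -0.17 0" --pt "0.18 -0.18 0.01" --pt "0.18 -0.18 0.01" --pt "0.18 -0.18 0.01" --roll '[-0.14, -0.28, -0.42, -0.56, -0.7, -0.84, -0.98, -1.12, -1.26, -1.4, -1.54, -1.68]' --gripper 0.07

```text
t: 19.9
ee_pos: [0.4896, 0.0813, 0.2194]
tcp_rot: [0.117, 0.993, -0.0, -0.001]
wrist_force: [-0.4, -0.2, -0.2]
grip_width: 0.795
finger_force: 0.0
```

Request:
send_rows --pt "0 0 0" --pt "0 0 0" --pt "0 0 0" --pt "0 0 0" --pt "0 0 0" --roll '[-0.14, -0.29, -0.29, -0.29, -0.29]'

```text
t: 20.4
ee_pos: [0.4905, 0.0808, 0.2203]
tcp_rot: [-0.023, 1.0, -0.0, -0.0]
wrist_force: [-0.1, -0.1, 0.3]
grip_width: 0.799
finger_force: 0.0
```

```bash
python3 - <<'E'
from h import *; import pickle
s=status.observe(); print(s["ee_pos"],s["tcp_rot"],s["t"],s["grip_width"])
d=optics.get_image("wrist"); pickle.dump(d,open("w7.pkl","wb")); cv2.imwrite("pics/w7.png",cv2.resize(d["color"],(800,600),interpolation=3))
print(proj(d,[[.441,.081,.007]])/.7)
E
```

```text
[0.49050958 0.08082675 0.22032659] [-2.30838528e-02  9.99733486e-01 -2.98313797e-05 -3.01979326e-04] 20.4 0.798613453628299
[[412.31667446 205.05408588]]
```

View pics/w7.png

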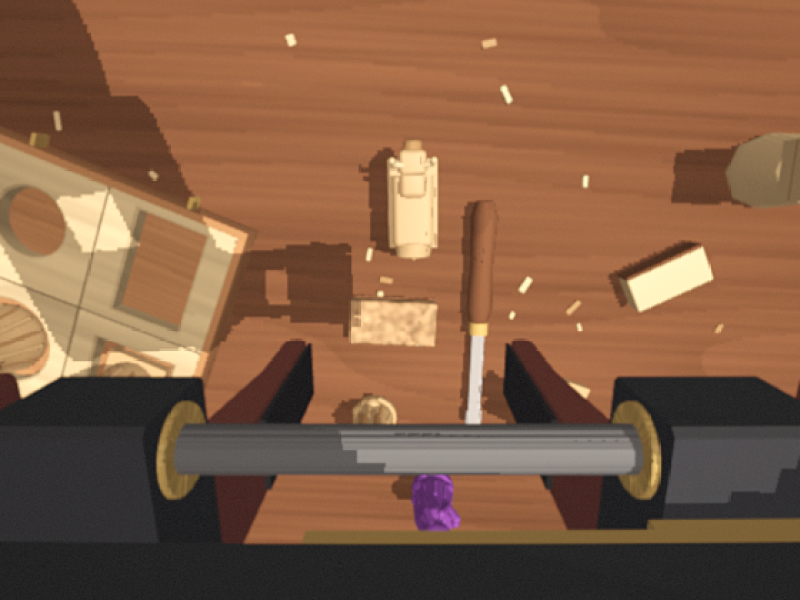

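Request:
send_rows --pt "0.049 0.003 0.03" --pt "0.049 0.003 0.03" --pt "0.049 0.003 0.07" --pt "0.049 0.003 0.11" --pt "0.049 0.003 0.14" --pt "0.049 0.003 0.165" --pt "0.049 0.003 0.185" --pt "0.049 0.003 0.196" --pt "0.049 0.003 0.196" --pt "0.049 0.003 0.196" --roll '[0, 0, 0, 0, 0, 0, 0, 0, 0, 0]' --gripper 0.05

```text
t: 21.45
ee_pos: [0.4421, 0.0815, 0.0251]
tcp_rot: [-0.024, 1.0, 0.0, 0.0]
wrist_force: [0.6, 0.6, 1.0]
grip_width: 0.565
finger_force: 0.0
```

Request:
send_rows --pt "0 0 0" --pt "0 0 0" --pt "0 0 0" --pt "0 0 0" --pt "0 0 0" --pt "0 0 0" --roll '[0, 0, 0, 0, 0, 0]' --gripper 0.018 --force 20

```text
t: 22.05
ee_pos: [0.4421, 0.0815, 0.0253]
tcp_rot: [-0.025, 1.0, 0.0, 0.001]
wrist_force: [-0.1, 0.3, 6.7]
grip_width: 0.318
finger_force: 20.0
```

Request:
send_rows --pt "0 0 -0.02" --pt "0 0 -0.05" --pt "0 0 -0.09" --pt "0 0 -0.13" --pt "0 0 -0.165" --pt "0 0 -0.165" --pt "0 0 -0.165" --roll '[0, 0, 0, 0, 0, 0, 0]'

```text
t: 22.75
ee_pos: [0.4418, 0.0815, 0.1901]
tcp_rot: [-0.025, 1.0, 0.0, 0.001]
wrist_force: [0.3, 0.4, -0.9]
grip_width: 0.315
finger_force: 20.0
```

Request:
send_rows --pt "-0.0099 -0.0398 0" --pt "-0.0197 -0.0795 0" --pt "-0.0296 -0.1193 0" --pt "-0.0394 -0.159 0" --pt "-0.0493 -0.1988 0" --pt "-0.0493 -0.1988 0" --pt "-0.0493 -0.1988 0" --pt "-0.0493 -0.1988 0" --pt "-0.0493 -0.1988 0" --roll '[0.08, 0.16, 0.24, 0.32, 0.403, 0.403, 0.403, 0.403, 0.403]'

```text
t: 23.65
ee_pos: [0.4999, -0.1134, 0.189]
tcp_rot: [0.175, 0.985, 0.0, -0.001]
wrist_force: [-1.0, -0.5, -0.6]
grip_width: 0.315
finger_force: 20.0
```

```bash
python3 - <<'E'
from h import *; import pickle
s=status.observe(); print(s["ee_pos"],s["tcp_rot"],s["t"],s["grip_width"])
from scipy.spatial.transform import Rotation as R
r=R.from_quat(s["tcp_rot"]).as_matrix(); print(r.round(3)[:2], (np.array([.5010,-.1145,.0313])-s["ee_pos"])@r)
d=optics.get_image("wrist"); pickle.dump(d,open("w8.pkl","wb"));cv2.imwrite("pics/w8.png",cv2.resize(d["color"],(800,600),interpolation=3))
E
```

```text
[ 0.49987316 -0.11343166  0.18900413] [ 1.75047697e-01  9.84559614e-01  1.10563575e-04 -8.11538215e-04] 23.65 0.3147135430896574
[[-0.939  0.345 -0.002]
 [ 0.345  0.939  0.001]] [-0.00168415 -0.00060398  0.15770162]
```

View pics/w8.png

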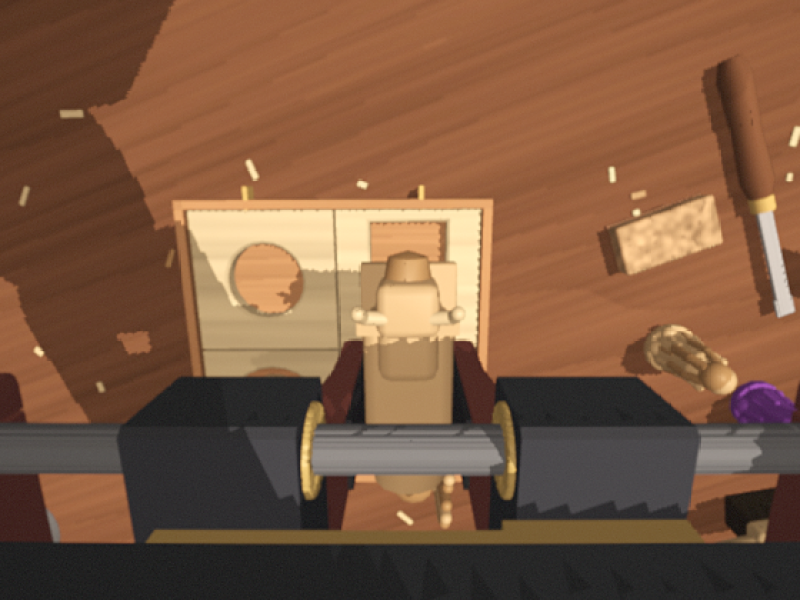

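Request:
send_rows --pt "-0.001 0 0.04" --pt "-0.001 0 0.08" --pt "-0.001 0 0.11" --pt "-0.001 0 0.125" --pt "-0.001 0 0.137" --pt "-0.001 0 0.146" --pt "-0.001 0 0.151" --pt "-0.001 0 0.154" --pt "-0.001 0 0.156" --pt "-0.001 0 0.157" --pt "-0.001 0 0.158" --pt "-0.001 0 0.158" --roll '[0, 0, 0, 0, 0, 0, 0, 0, 0, 0, 0, 0]'

```text
t: 24.9
ee_pos: [0.5017, -0.1151, 0.0319]
tcp_rot: [0.176, 0.984, -0.0, 0.0]
wrist_force: [0.2, -0.2, -1.5]
grip_width: 0.318
finger_force: 20.0
```

Request:
send_rows --pt "0 0 0.001" --pt "0 0 0.001" --pt "0 0 0.001" --roll '[0, 0, 0]'

```text
t: 25.2
ee_pos: [0.5018, -0.1151, 0.0313]
tcp_rot: [0.176, 0.984, -0.0, 0.0]
wrist_force: [-1.8, 1.1, 5.5]
grip_width: 0.315
finger_force: 20.0
```

Request:
send_rows --pt "0 0 0" --pt "0 0 0" --pt "0 0 0" --pt "0 0 0" --pt "0 0 0" --roll '[0, 0, 0, 0, 0]' --gripper 0.05

```text
t: 25.7
ee_pos: [0.5016, -0.115, 0.0306]
tcp_rot: [0.176, 0.984, -0.0, -0.0]
wrist_force: [0.7, -0.8, -0.1]
grip_width: 0.568
finger_force: 0.0
```

Request:
send_rows --pt "0 0 -0.02" --pt "0 0 -0.05" --pt "0 0 -0.09" --pt "0 0 -0.13" --pt "0 0 -0.17" --pt "-0.021 0.042 -0.17" --pt "-0.042 0.083 -0.17" --pt "-0.063 0.125 -0.17" --pt "-0.084 0.167 -0.17" --pt "-0.105 0.208 -0.17" --pt "-0.105 0.208 -0.17" --pt "-0.105 0.208 -0.17" --roll '[0, 0, 0, 0, 0, 0, 0, 0, 0, 0, 0, 0]'

```text
t: 26.9
ee_pos: [0.672, 0.0445, 0.1998]
tcp_rot: [0.175, 0.985, -0.0, -0.001]
wrist_force: [-0.5, -0.3, -0.4]
grip_width: 0.569
finger_force: 0.0
```

Request:
send_rows --pt "0 0 0" --pt "0 0 0" --pt "0 0 0" --roll '[0, 0, 0]'

```text
t: 27.2
ee_pos: [0.6716, 0.0427, 0.2009]
tcp_rot: [0.177, 0.984, -0.0, -0.0]
wrist_force: [-0.5, -0.3, -0.5]
grip_width: 0.574
finger_force: 0.0
```

```bash
python3 - <<'E'
from h import *; import pickle
s=status.observe(); print(s["ee_pos"],s["tcp_rot"],s["t"],s["grip_width"])
d=optics.get_image("wrist"); pickle.dump(d,open("w9.pkl","wb"));u,v=proj(d,[[.625,.061,.036]])[0];print(u,v)
u,v=int(u),int(v)
a=cv2.resize(d["color"][max(0,v-70):v+70,max(0,u-70):u+70],(400,400),interpolation=3)
e=optics.get_image("side"); pickle.dump(e,open("s9.pkl","wb")); b=cv2.resize(e["color"][190:350,200:340],(400,457),interpolation=3)
cv2.imwrite("pics/w9.png",np.hstack([np.vstack([a,np.zeros((57,400,3),np.uint8)]),b]))
E
```

```text
[0.671611   0.04273745 0.2009346 ] [ 1.76590738e-01  9.84284364e-01 -4.16283082e-05 -2.53370403e-05] 27.2 0.5738589814768046
287.62540765020674 144.67621526562095
```

View pics/w9.png

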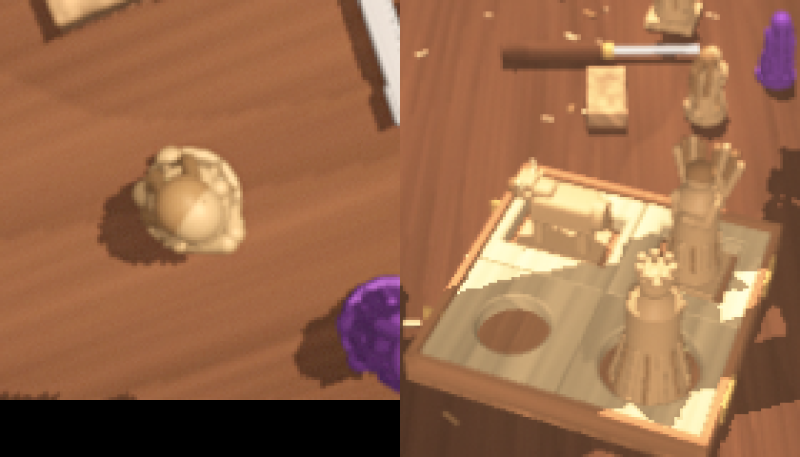

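```bash
python3 - <<'E'
from h import *; import pickle
w2,w=pickle.load(open("w2.pkl","rb")),pickle.load(open("w9.pkl","rb"))
q=lambda p:np.array(p)*.7
k=lambda p:np.array(p)/2.857+[217,74]
head=onz(w,k([(188,207)]),.064)[0]; print("head",head)
print("foot right edge, low corner, UL bumps z0/z.03",onz(w,k([(242,190),(235,250),(168,152),(140,190)]),.004),onz(w,k([(235,250)]),.03))
# mask hull
c=w["color"]; hsv=cv2.cvtColor(c,cv2.COLOR_BGR2HSV); sub=hsv[110:175,255:315]; m=((sub[...,1]<150)&(sub[...,2]>110)).astype(np.uint8)
n,l,st,ce=cv2.connectedComponentsWithStats(m); i=1+st[1:,4].argmax(); print(st[i],ce[i]+[255,110]); pts=cv2.findContours((l==i).astype(np.uint8),0,1)[0][0]
print(cv2.minEnclosingCircle(pts),cv2.fitEllipse(pts)); u=cv2.minEnclosingCircle(pts)[0]; print(onz(w,[(u[0]+255,u[1]+110)],.01))
A=onz(w2,q([(285,235),(290,255),(308,235)]),.105); print("wing",A)
A=onz(w2,q([(370,213),(375,270)]),.01); print("A foot right edge",A)
y=np.array([np.cos(np.radians(115)),np.sin(np.radians(115))]); x=np.array([-y[1],y[0]])
for P in onz(w2,q([(285,235),(290,255),(282,255)]),.11): print("rel y,x",(P[:2]-head[:2])@y,(P[:2]-head[:2])@x)
E
```

```text
head [0.62361931 0.05675001 0.064     ]
foot right edge, low corner, UL bumps z0/z.03 [[0.62765329 0.07619742 0.004     ]
 [0.64765896 0.06622933 0.004     ]
 [0.60522018 0.05523058 0.004     ]
 [0.61444112 0.04058598 0.004     ]] [[0.6448828  0.06611673 0.03      ]]
[   0    0   60   65 2943] [286.2738702  140.95922528]
((29.5, 32.0), 43.5230827331543) ((29.38953971862793, 31.284114837646484), (63.299320220947266, 74.64989471435547), 172.2528839111328)
[[0.62252774 0.05859449 0.01      ]]
wing [[0.57613903 0.19433223 0.105     ]
 [0.58911944 0.19110824 0.105     ]
 [0.58241177 0.20798397 0.105     ]]
A foot right edge [[0.58886663 0.24168138 0.01      ]
 [0.63459727 0.22445731 0.01      ]]
rel y,x 0.1460052646608538 -0.015745300641115748
rel y,x 0.13773326415652323 -0.02597916438054093
rel y,x 0.1343705277082079 -0.02201818831137832
```

Request:
send_rows --pt "0.051 -0.003 0.03" --pt "0.051 -0.003 0.03" --pt "0.051 -0.003 0.06" --pt "0.051 -0.003 0.08" --pt "0.051 -0.003 0.09" --pt "0.051 -0.003 0.12" --pt "0.051 -0.003 0.145" --pt "0.051 -0.003 0.165" --pt "0.051 -0.003 0.178" --pt "0.051 -0.003 0.178" --pt "0.051 -0.003 0.178" --roll '[-0.14, -0.28, -0.42, -0.56, -0.7, -0.785, -0.785, -0.785, -0.785, -0.785, -0.785]' --gripper 0.055

```text
t: 28.4
ee_pos: [0.6236, 0.0585, 0.0232]
tcp_rot: [-0.214, 0.977, -0.0, 0.0]
wrist_force: [-0.6, 0.7, 0.1]
grip_width: 0.628
finger_force: 0.0
```

Request:
send_rows --pt "0 0 0" --pt "0 0 0" --pt "0 0 0" --pt "0 0 0" --pt "0 0 0" --pt "0 0 0" --pt "0 0 0" --roll '[0, 0, 0, 0, 0, 0, 0]' --gripper 0.018 --force 8

```text
t: 29.1
ee_pos: [0.6237, 0.0586, 0.0232]
tcp_rot: [-0.214, 0.977, -0.0, 0.0]
wrist_force: [-0.9, -0.2, 6.3]
grip_width: 0.327
finger_force: 8.4
```

Request:
send_rows --pt "0 0 0" --pt "0 0 0" --pt "0 0 -0.01" --pt "0 0 -0.03" --pt "0 0 -0.06" --pt "0 0 -0.1" --pt "0 0 -0.14" --pt "0 0 -0.17" --pt "0 0 -0.17" --roll '[0, 0, 0, 0, 0, 0, 0, 0, 0]' --force 18

```text
t: 30.0
ee_pos: [0.6259, 0.0588, 0.1979]
tcp_rot: [-0.214, 0.977, -0.001, 0.004]
wrist_force: [0.2, -0.9, -0.0]
grip_width: 0.323
finger_force: 17.5
```

Request:
send_rows --pt "0.0284 -0.0198 0" --pt "0.0569 -0.0396 0" --pt "0.0853 -0.0594 0" --pt "0.1137 -0.0792 0" --pt "0.1422 -0.099 0" --pt "0.1706 -0.1189 0" --pt "0.199 -0.1387 0" --pt "0.2275 -0.1585 0" --pt "0.256 -0.178 0" --pt "0.256 -0.178 0" --pt "0.256 -0.178 0" --pt "0.256 -0.178 0" --roll '[0.08, 0.17, 0.26, 0.35, 0.44, 0.53, 0.62, 0.7, 0.784, 0.784, 0.784, 0.784]'

```text
t: 31.2
ee_pos: [0.4652, -0.2094, 0.1922]
tcp_rot: [0.175, 0.985, 0.0, -0.0]
wrist_force: [-0.4, 0.3, 0.2]
grip_width: 0.32
finger_force: 17.5
```

```bash
python3 - <<'E'
from h import *
s=status.observe(); print(s["ee_pos"],s["tcp_rot"],s["t"],s["grip_width"])
from scipy.spatial.transform import Rotation as R
r=R.from_quat(s["tcp_rot"]).as_matrix(); print(r.round(3)[:2], (np.array([.4658,-.2103,.0292])-s["ee_pos"])@r)
E
```

```text
[ 0.46517764 -0.20940078  0.19220691] [ 1.74908158e-01  9.84584650e-01  2.48147470e-04 -3.76248340e-04] 31.2 0.31957117342105207
[[-0.939  0.344 -0.001]
 [ 0.344  0.939  0.001]] [-0.00102891 -0.00068804  0.16300588]
```

Request:
send_rows --pt "-0.002 -0.001 0.04" --pt "-0.002 -0.001 0.08" --pt "-0.002 -0.001 0.11" --pt "-0.002 -0.001 0.127" --pt "-0.002 -0.001 0.14" --pt "-0.002 -0.001 0.15" --pt "-0.002 -0.001 0.156" --pt "-0.002 -0.001 0.159" --pt "-0.002 -0.001 0.161" --pt "-0.002 -0.001 0.162" --pt "-0.002 -0.001 0.162" --roll '[0, 0, 0, 0, 0, 0, 0, 0, 0, 0, 0]'

```text
t: 32.3
ee_pos: [0.4669, -0.2119, 0.031]
tcp_rot: [0.176, 0.984, -0.0, 0.0]
wrist_force: [-0.2, 0.4, 0.4]
grip_width: 0.32
finger_force: 17.5
```

Request:
send_rows --pt "0 0 0.001" --pt "0 0 0.001" --pt "0 0 0.001" --roll '[0, 0, 0]'

```text
t: 32.6
ee_pos: [0.4667, -0.2118, 0.0298]
tcp_rot: [0.175, 0.984, -0.0, 0.0]
wrist_force: [-0.6, 0.3, -0.7]
grip_width: 0.319
finger_force: 17.5
```

Request:
send_rows --pt "0 0 0.001" --pt "0 0 0.001" --pt "0 0 0.001" --roll '[0, 0, 0]'

```text
t: 32.9
ee_pos: [0.4667, -0.2117, 0.0292]
tcp_rot: [0.175, 0.984, -0.0, 0.0]
wrist_force: [-1.3, 0.5, 6.9]
grip_width: 0.325
finger_force: 18.3
```

Request:
send_rows --pt "0 0 0" --pt "0 0 0" --pt "0 0 0" --pt "0 0 0" --pt "0 0 0" --roll '[0, 0, 0, 0, 0]' --gripper 0.05

```text
t: 33.4
ee_pos: [0.4666, -0.2118, 0.0286]
tcp_rot: [0.176, 0.984, 0.0, -0.0]
wrist_force: [-0.6, -0.2, 0.0]
grip_width: 0.566
finger_force: 0.0
```

Request:
send_rows --pt "0 0 -0.02" --pt "0 0 -0.05" --pt "0 0 -0.09" --pt "0 0 -0.13" --pt "0 0 -0.17" --pt "0 0 -0.21" --pt "0 0 -0.25" --pt "0 0 -0.25" --pt "0 0 -0.25" --pt "0 0 -0.25" --roll '[0, 0, 0, 0, 0, 0, 0, 0, 0, 0]'

```text
t: 34.4
ee_pos: [0.4658, -0.2114, 0.2774]
tcp_rot: [0.175, 0.984, 0.0, -0.001]
wrist_force: [-0.4, 0.5, -0.2]
grip_width: 0.569
finger_force: 0.0
```

```bash
python3 - <<'E'
from h import *; import pickle
d=optics.get_image("side"); old=pickle.load(open("s9.pkl","rb"))["color"]; 
K=[.4665,-.2118]
p=proj(d,[[*K,.01],[*K,.04],[*K,.075]]);print("expected kneeler foot/mid/top",p.round(1))
df=cv2.absdiff(d["color"],old).max(2); u0,u1=int(p[0,0]-28),int(p[0,0]+28); v0,v1=int(p[2,1]-20),int(p[0,1]+20)
m=(df[v0:v1,u0:u1]>30).astype(np.uint8); n,l,st,ce=cv2.connectedComponentsWithStats(m); i=1+st[1:,4].argmax(); print("changed blob x,y,w,h",st[i]+[u0,v0,0,0,0])
s=pickle.load(open("d0.pkl","rb"))["scene"]; e=optics.get_image("scene")
for n,P in [("blank",[.405,.355,.06]),("broken",[.603,.215,.06])]:
    u,v=proj(e,[P])[0].astype(int); print(n,cv2.absdiff(s["color"],e["color"])[v-35:v+35,u-25:u+25].max(2).mean())
print(status.observe()["ee_pos"])
E
```

```text
expected kneeler foot/mid/top [[239.2 307.2]
 [238.6 297.2]
 [237.9 284.9]]
changed blob x,y,w,h [ 211  282   56   45 1861]
blank 21.27
broken 3.161142857142857
[ 0.46577583 -0.21135713  0.27704434]
```

```bash
python3 - <<'E'
from h import *
g=cv2.cvtColor(optics.get_image("side")["color"],cv2.COLOR_BGR2GRAY)[274:322:1,212:266]
for r in g[::2]: print("".join(" .:-=+*#%@"[min(9,int(v)//24)] for v in r))
E
```

```text
=============+*##*+@@@@@@**#*++++++***+++++++++++****+
============+#%#+*@@@@@@@@@@@@@%#****++++++++++++****+
===========+#%#=*@@@@@@@@@@@@@@@@@@@@@@@#***++++++****
==========+%%#+#%@@@@@@@@@@@@@@@@@@@@@@@@@@@@@@%#***++
=========*%#*+@@@@@@@@@@#%%@@@@@@@@@@@@@@@@@@@@@@@@@@@
========#%%++@@@@@@@@@%##%%@@@%%%@@@@@@@@@@@@@@@@@@@@@
=======%%%++@@@@@@@@@#*###%@@%%#@@@@@@%@@@@@@@@@@@@@@@
=====+%%#=+@@@@@@@@@*++***#%%##*%@@@@@@@@@@@@@%@@@@@@@
====*%%*=@@@@@@@@@@*+==+++******%@@@@@@@@@@@@@@@@@@@@%
==+#%%+=@@@@@@@@@@%=+++++++*++***%@@@@@@@@@@@@@@@@@@@@
=*%%%+*@@@@@@@@@@@%=++++**#*******@@%%@@@@@@@@@@@@@@@@
*%%#=*@@@@@@@@@@@@#=+++**##%*+*+*@%##@@@@@@@@@@@@@@@@@
%%*=@@@@@@@@@@@@%*++=++*********#*****#@@@@@@@@@@@@@@@
%++@@@@@@@@@@@%#++*+=++**********++*+***@@@@@@@@@@@@@@
+*@@@@@@@@@@@@#+++==+++*********++++*+++#@@@@@@@@@@@@@
#@@@@@@@@@@@@@*+=+##+****++*****++++*##+#@@@@@@@@@@@@%
@@@@@@@@@@@@@@#=##%%*****++****+*++=*##%@@@@@@@@@@@@@%
@@@@@@@@@@@@@@@###****+*+++********++*%@@@@@@@@@@@@@%@
@@@@@@@@@@@@@@@@@%#+++*************++%@@@@@@@@@@@@@%@@
@@@@@@@@@@@@@@@@@@@%#*********+***%@@@@@@@@@@@@@@@%@@@
@@@@@@@@@@@@@@@@@@@@@@@%%*****##@@@@@@@@@@@@@@@@@@@@@@
%%%@@@@@@@@@@@@@@@@@@@@@@@@@@@@@@@@@@@@@@@@@@@@%@@@@@@
***##%%%%%@@@@@@@@@@@@@@@@@@@@@@@@@@@@@@@@@@@@%%@@@@@@
+++++++**##%%%%%%@@@@@@@@@@@@@@@@@@@@@@@@@@@@%%@@@@@@@
```

The kneeling figure stands upright in its hole: its head is at about column 238, row 284, and its foot is inside the cut-out.

```bash
python3 -c "
from plant import workorder; print(workorder.finish_job())"
```

```text
the job is handed in; nothing more can be done
None
```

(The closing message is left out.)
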